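# Put the rolling pin away in its ring rack

## Task

Put the rolling pin away in its three-ring rack: pass it slim wooden end first into the large ring until the steel barrel is well into that ring, let it rest in the rings and let go of it. Then take it by the red handle and slide it on through the row until the smallest ring stops the steel barrel, and leave it there, without disturbing the tumbler, the orange canister or the soap bottle.

Things in the scene. Friction and masses are not known exactly. Their poses are not given: they have to be found in the camera images.
- pin: loose rolling pin, 345 mm long, 0.4 to 0.65 kg, balanced near its middle. Origin: on its axis, middle of the steel barrel (40 mm diameter, 200 mm long); own +x along the axis to the slim wooden end; roll does not matter. It starts level on the rest, axis 32 mm above the counter, nose towards the robot's left (+y) within 45 degrees. Carry it by the barrel; the handle alone is too weak a hold
- pin_shoulder (a point): centre of the front end of the steel barrel (edge bevelled 4 mm), on the axis, 100 mm ahead of the pin's origin, where the slim nose begins; own axes as the pin's
- pin_nose (a point): tip of the slim pale-wood nose (18 mm diameter, 70 mm long), on the axis, 170 mm ahead of the pin's origin; own axes as the pin's
- pin_handle (a point): middle of the red plastic handle (26 mm diameter, 75 mm long, from 100 to 175 mm behind the pin's origin), on the axis, 138 mm behind the origin; own axes as the pin's
- rest: low pale-wood rest fixed on the counter, under the pin at the start: two cross-bars 20 mm wide, 80 mm long, 18 mm high at their chocks, centred 80 mm either side of its middle along its own x (the pin's axis), joined by a 6 mm high strip 20 mm wide. Between the bars 140 mm of barrel is free. Origin: middle of its underside
- rack: fixed rack: wooden base 260 x 90 x 15 mm with three upright steel rings, 10 mm thick, on posts, on one level axis 85 mm above the counter. Origin: middle of its underside; own +x: the way the pin goes in, large to small ring (to the robot's left, +y, within 20 degrees). When home, the barrel's rear end is level with the large ring's near face and only the red handle sticks out in front
- ring_large (a point): centre of the near face of the large ring: hole 52 mm, outside 62 mm, 105 mm before the rack's origin; own axes as the rack's. A pin let go with its barrel in the large and middle rings lies nearly level (handle within 20 mm of the axis height); to get it so deep, grip the barrel 40 mm behind its middle. With its middle 35 mm short of the large ring it stays too, but droops (handle some 45 mm low)
- ring_middle (a point): centre of the near face of the middle ring: hole 46 mm, outside 56 mm, 35 mm before the rack's origin; own axes as the rack's
- ring_small (a point): centre of the near face of the small ring: hole 26 mm, outside 44 mm, 95 mm beyond the rack's origin; the slim nose passes, the barrel does not; own axes as the rack's
- tumbler: empty glass tumbler standing on the counter, 70 mm across the rim, 100 mm high; origin: centre of its underside; a bystander
- canister: orange plastic canister with a lid, 98 mm across, 121 mm high; origin: centre of its underside; a bystander
- soap: green dish-soap bottle with a yellow cap, 60 mm across, 190 mm high; origin: centre of its underside; a bystander

How it is judged:
By the outcome, as a careful person would: the job done as asked, in the order asked, and still so for the second after the job is handed in, with the robot touching nothing.
It also fails if it takes over 58 s, if anything falls off the work surface, if the arm or the gripper's body presses on something with over 40 N, if the wrist force passes 120 N, or if a joint passes its speed limit or range.

## Robot

A 6-joint arm with a two-finger parallel gripper is mounted at the origin on the work surface. World frame = base frame: x ahead of the robot, y to its left, z up, the work surface at z = 0. Lengths are in m, angles in degrees, forces in N, time in s.
With the tool pointing down it reaches from about 0.35 to 0.725 m from the base axis. Payload 4.3 kg.
Tool frame: the origin (TCP) lies between the finger pads; the fingertips stand 22 mm ahead of it and the grasp point (between the pads) lies 3 mm ahead of it; x points along the fingers, z is the direction in which the jaws open and shut, and the axes are right-handed (so a half turn about x gives the same grasp; the last joint's range is limited). The gripper opens to 85 mm and grips with 20 to 120 N. Pads are 22 mm wide; open, the fingers measure 114 mm over their backs; the gripper's body (76 mm by 85 mm) begins 54 mm behind the grasp point. The pads swing forward as they close: fully open they stand 13 mm farther back than shut.
Start: joints at [70.056, 21.618, 4.641, 73.018, 0, 83.68], TCP at [0.135, 0.559, 0.253] pointing down, gripper open.
Joint ranges: [-156.06, 156.06], [-48.1, 94.91], [-58.44, 69.94], [-101.28, 121.22], [-78.64, 73.56], [-180, 180]. Speed limits (degrees/s): [147.25, 147.25, 180, 180, 180, 180].

## Interface

Orientations are given as a 3x3 rotation matrix whose columns are the frame's x, y, z axes.
In Python, from plant import bot gives the robot as it stands. The module is installed in compiled form; this text tells all that it offers.
- The arm moves only by the tool apply_moves, never from a script. Its argument "targets" is a list of rows, each a list of 5 numbers: the shift along the world's x, y, z in units of 50 mm (1.0 is 50 mm), then the turn about the world's z in units of 6 degrees (1.0 is 6 degrees), then the opening, from 0 (shut) to 1 (fully open). In form: [[tx, ty, tz, spin, fingers], ...]. A call has 1 to 8 rows; each row shifts and turns the pose as measured when the row begins; what a row does not reach is not made up. A row lasts 1/10 s, in which the tool goes at most 50 mm and 8.59 degrees, less where a joint would pass 70% of its speed; a pose out of reach is approached as far as the arm can. A call is refused whole if a number of a shift passes 1 or a number of a turn 1, either way. A call with a gripper value outside its range is refused whole. The fingers move at their own pace and stop on an object; "force" is the grip in N (left out, the last holds). Time passes only in rows, so rows that do not move let the fingers close. It gives the time, the measured TCP pose, the force and the opening at its end, in the units of the state.
- bot.observe(): the state, without advancing time (a new reading comes with each control period).
- bot.get_image(name): name is "scene" or "top"; returns a dict with "color" (384x512x3 uint8, red, green, blue), "intrinsics" (3x3 intrinsics, pixels), "cam_to_world" (4x4, takes a point from camera to world coordinates). Camera axes: x right, y down, z forward; pixel columns grow to the right and rows downward; lengths in m; the calibration is good to about 2 mm. A picture is of the moment at which its call begins. There is no depth.
- bot.finish_job(): hands the job in, once; it reports no verdict.
Trained networks look in the newest picture that a camera, given by its name, has taken for a name from the list of things; names that differ only in an ending like _2 or _b are one class to them, and where a whole thing is asked for, a point or a joint stands for the part that bears it (a point fixed in the world has none). Each returns a list of dicts, best first, with "conf" (0 to 1); they miss things now and then, are a little off and sometimes report something else, mostly with a low value. They report only what shows in the picture. A call takes as long as a camera call.
- bot.find_in(camera, query): "location" ([x, y, z] in m, in the coordinates of the camera as it stood for that picture, good to about 4 mm: the middle of the surface that is visible of it).
- bot.silhouettes(camera, query): "region" (384x512 bool, what is visible of it).
The state is a dict: "clock": time; "qpos": joint angles; "dq": joint speeds; "joint_efforts": joint torques, N m; "tool_pos": TCP position; "eef_rot": TCP orientation; "wrist_force": force on the tool from outside, world axes, zero at the start; "moment": the same for the moment, N m; "finger_gap": finger opening in m.
Only numpy, scipy, OpenCV 4.12 (cv2) and the standard library are available. Lean on these libraries where they do the work, as an engineer would, in place of code of your own. Each camera call takes 0.05 s, during which the arm holds its last target.

## Working session

There is one attempt and no reset: what is moved stays moved. The work goes in short steps, Python scripts to look and compute and a tool call to move; the robot and the scene stay as the last step left them, time stands still between calls to the robot, and variables do not carry over. Pictures are saved under pics/ and viewed, and the job is handed in when it is done.

Besides the shell and the picture viewer there is one more tool, called by a JSON object that holds its "api" and its "payload", one argument or row to a line. apply_moves: Moves the arm, as the interface text tells. Its arguments: {"type":"object","properties":{"targets":{"type":"array"},"force":{"type":"number"}},"required":["targets"]}

```bash
mkdir -p pics
cat > h.py <<'E'
import numpy as np, cv2
from plant import bot
def snap(name,fn):
    im=bot.get_image(name); cv2.imwrite('pics/'+fn,cv2.cvtColor(im['color'],cv2.COLOR_RGB2BGR)); return im
def toW(im,p):
    return (im['cam_to_world']@np.r_[p,1])[:3]
def ray(im,u,v,z):
    K=im['intrinsics'];T=im['cam_to_world']
    d=T[:3,:3]@np.linalg.solve(K,[u,v,1.]);o=T[:3,3]
    return o+d*(z-o[2])/d[2]
def proj(im,P):
    T=np.linalg.inv(im['cam_to_world']);c=T[:3,:3]@np.asarray(P)+T[:3,3];u=im['intrinsics']@c;return u[:2]/u[2]
E
python3 - <<'E'
from h import *
np.set_printoptions(precision=4,suppress=True)
s=bot.observe()
for k,v in s.items(): print(k,np.asarray(v).tolist() if k!='eef_rot' else v)
for c in('scene','top'):
    im=snap(c,c+'0.png'); print(c,im['cam_to_world'],im['intrinsics'])
    for q in('pin','rest','rack','pin_nose','pin_handle','pin_shoulder','ring_large','ring_middle','ring_small','tumbler','canister','soap'):
        for r in bot.find_in(c,q)[:2]: print(c,q,round(r['conf'],2),toW(im,r['location']),proj(im,toW(im,r['location'])))
E
```

```text
clock 0.0
qpos [70.05498071530353, 21.660159859702237, 4.563899664886154, 73.0178307212354, -0.0007970888264327591, 83.68085943905142]
dq [-0.014424034348244892, 0.013106092703300567, -0.1374301300593483, 0.03602487998122384, -0.04514586192283501, -0.02357659676195923]
joint_efforts [-0.0002504548137949314, -46.36070251464844, 26.98742151260376, 0.0210646289633587, -0.00030318129574880004, 1.5733057523448224e-06]
tool_pos [0.13524578122860412, 0.5582514824057575, 0.25238466490526523]
eef_rot [[-0.0007 -0.9719  0.2356]
 [-0.0019  0.2356  0.9719]
 [-1.      0.0002 -0.002 ]]
wrist_force [0.1946505334821863, -0.8137915420348868, -0.3177726659205283]
moment [0.027714055473854884, -0.00554308688011276, 0.0025539173629990147]
finger_gap 0.0852863077233049
scene [[ 0.2484  0.7908 -0.5593  1.1661]
 [ 0.9685 -0.2122  0.1302 -0.2416]
 [-0.0157 -0.5741 -0.8187  1.0006]
 [ 0.      0.      0.      1.    ]] [[467.1111   0.     252.661 ]
 [  0.     467.1111 185.7819]
 [  0.       0.       1.    ]]
scene pin 0.69 [0.7564 0.2049 0.1079] [410.8116 228.7721]
scene pin 0.64 [ 0.5348 -0.3348  0.0488] [155
[... 1314 characters left out ...]
 209.6068]
top pin_handle 0.66 [ 0.5171 -0.3291  0.0467] [354.7316 209.7613]
top pin_handle 0.2 [0.7287 0.2087 0.1241] [146.5497 119.3737]
top pin_shoulder 0.79 [ 0.521  -0.3343  0.0462] [356.6718 208.3254]
top ring_large 0.73 [0.5394 0.1178 0.013 ] [187.2904 199.7672]
top ring_middle 0.83 [0.5413 0.1163 0.0154] [187.7019 198.9798]
top ring_small 0.62 [0.534  0.1177 0.0163] [187.0169 201.613 ]
top tumbler 0.55 [0.3583 0.2174 0.0542] [141.9237 267.0998]
top tumbler 0.54 [ 0.5044 -0.3921  0.0103] [375.5041 216.3037]
top canister 0.76 [ 0.7804 -0.0646  0.1189] [254.9171 102.0386]
top soap 0.73 [0.7279 0.2097 0.1254] [146.0099 119.4839]
top soap 0.42 [ 0.5026 -0.3903  0.0092] [374.752  216.9891]
```

View pics/scene0.png

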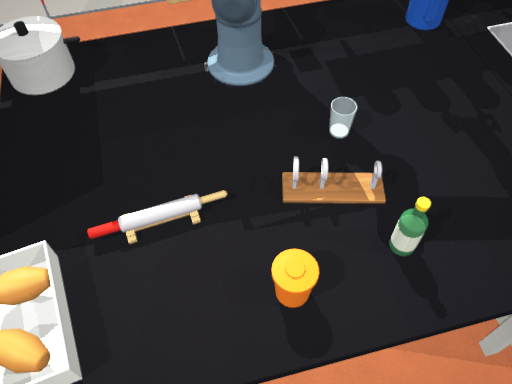

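View pics/top0.png

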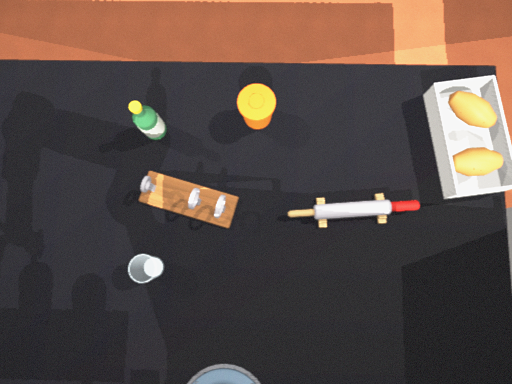

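Run:
```python
import cv2
t=cv2.imread('pics/top0.png');s=cv2.imread('pics/scene0.png')
cv2.imwrite('pics/c1.png',cv2.resize(t[185:235,280:430],None,fx=5,fy=5,interpolation=cv2.INTER_CUBIC))
cv2.imwrite('pics/c2.png',cv2.resize(t[165:235,130:245],None,fx=6.5,fy=6.5,interpolation=cv2.INTER_CUBIC))
cv2.imwrite('pics/c3.png',cv2.resize(s[185:245,80:235],None,fx=5,fy=5,interpolation=cv2.INTER_CUBIC))
cv2.imwrite('pics/c4.png',cv2.resize(s[145:210,275:395],None,fx=6.5,fy=6.5,interpolation=cv2.INTER_CUBIC))
```

```text
(no output)
```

View pics/c1.png

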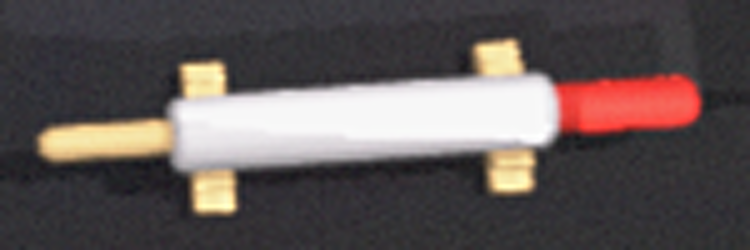

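View pics/c2.png

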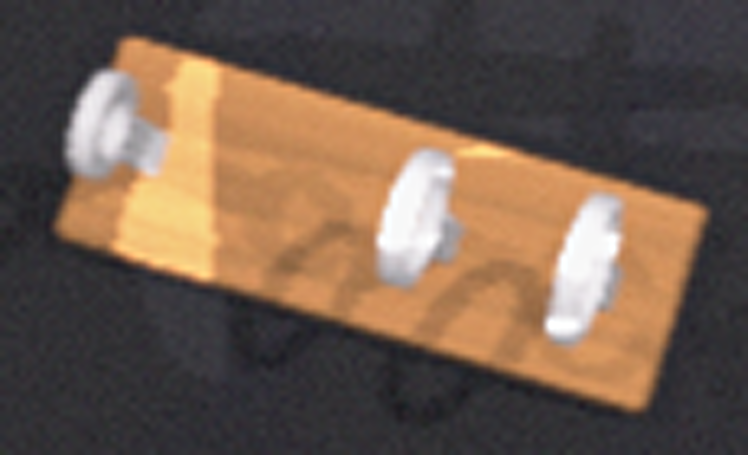

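View pics/c3.png

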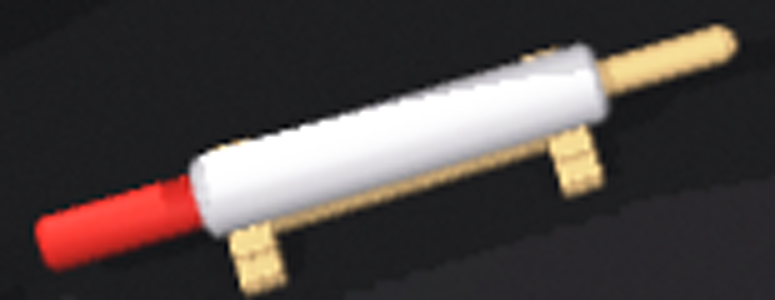

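View pics/c4.png

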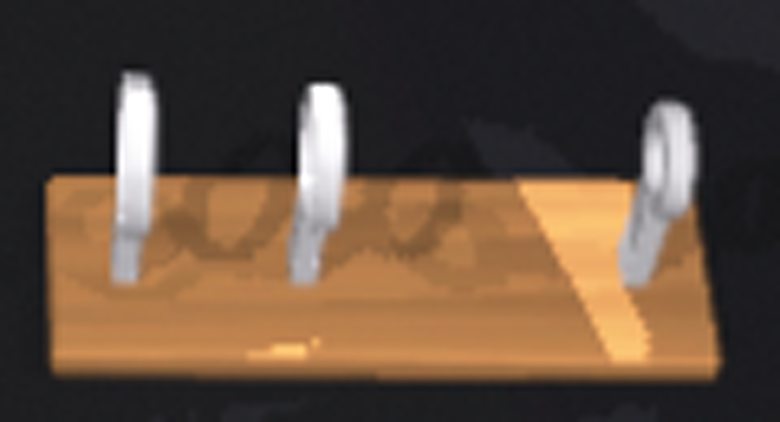

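```bash
cat > fit.py <<'E'
from h import *
from scipy.optimize import minimize, least_squares
def pinpts():
    out=[]
    for x0,x1,r in((100,170,9),(-100,100,20),(-175,-100,13)):
        a=np.linspace(0,2*np.pi,40)
        out.append(np.array([[x,r*np.cos(t),r*np.sin(t)] for x in((x0,x1) if r!=20 else (x0+4,x1-4)) for t in a]+([[x,16*np.cos(t),16*np.sin(t)] for x in(x0,x1) for t in a] if r==20 else []))/1000)
    return out
def rackpts():
    out=[np.array([[x,y,z] for x in(-.13,.13) for y in(-.045,.045) for z in(0,.015)])]
    a=np.linspace(0,2*np.pi,40)
    for x,r in((-.105,.031),(-.035,.028),(.095,.022)):
        out.append(np.array([[xx,r*np.cos(t),.085+r*np.sin(t)] for xx in(x,x+.01) for t in a]))
        out.append(np.array([[xx,y,z] for xx in(x+.001,x+.009) for y in(-.004,.004) for z in(.015,.085-r)]))
    return out
def R(yaw,pitch=0):
    c,s=np.cos(yaw),np.sin(yaw);cp,sp=np.cos(pitch),np.sin(pitch)
    return np.array([[c,-s,0],[s,c,0],[0,0,1]])@np.array([[cp,0,-sp],[0,1,0],[sp,0,cp]])
def render(im,parts,pos,yaw,pitch=0,up=8):
    T=np.linalg.inv(im['cam_to_world']);K=im['intrinsics']
    m=np.zeros((384*4,512*4),np.uint8)
    for p in parts:
        w=p@R(yaw,pitch).T+pos; c=w@T[:3,:3].T+T[:3,3]; u=c@K.T; u=u[:,:2]/u[:,2:]
        h=cv2.convexHull(((u+.5)*4-.5).astype(np.float32))
        cv2.fillConvexPoly(m,np.round(h*16).astype(np.int32),255,shift=4)
    return cv2.resize(m,(512,384),interpolation=cv2.INTER_AREA)/255.
def blurm(a): return cv2.GaussianBlur(a.astype(float),(0,0),1.2)
def fit(ims,masks,parts,x0,zfun,pitch=0):
    B=[blurm(m) for m in masks]
    def f(x): return sum(((blurm(render(im,parts,zfun(x),x[2]*1,pitch))-b)**2).sum() for im,b in zip(ims,B))
    sx=np.array([[0,0,0],[.01,0,0],[0,.01,0],[0,0,.05]])+x0
    r=minimize(f,x0,method='Nelder-Mead',options=dict(initial_simplex=sx,xatol=1e-4,fatol=.05,maxiter=200))
    return r.x,r.fun
E
python3 - <<'E'
from fit import *
np.set_printoptions(precision=4,suppress=True)
ims={c:bot.get_image(c) for c in('scene','top')}
import pickle
M={}
for q in('pin','rack'):
    for c in ims:
        l=bot.silhouettes(c,q); M[q,c]=[(r['conf'],r['region']) for r in l]
        for k,m in M[q,c]: ys,xs=np.where(m);print(q,c,round(k,2),m.sum(),xs.min(),xs.max(),ys.min(),ys.max())
pickle.dump((ims,M),open('d0.pkl','wb'))
for q,parts,x0,z in(('pin',pinpts(),[.525,-.335,np.pi/2],.032),('rack',rackpts(),[.545,.11,np.pi/2-.25],0)):
    def best(c):
        return max((m for k,m in M[q,c] ),key=lambda m:(m*(render(ims[c],parts,np.array([x0[0],x0[1],z]),x0[2])>.5)).sum()/m.sum())
    for cs in(('scene',),('top',),('scene','top')):
        for flip in ((0,)):
            x,f=fit([ims[c] for c in cs],[best(c) for c in cs],parts,np.array(x0),lambda x:np.array([x[0],x[1],z]))
            print(q,cs,x[:2],np.degrees(x[2]),f)
E
```

```text
pin scene 0.95 1931 87 226 190 238
pin top 0.92 1466 288 417 200 218
rack scene 0.66 3373 282 385 156 203
rack top 0.61 3125 138 237 171 227
pin ('scene',) [ 0.5214 -0.3266] 95.05279922073353 15.38637121132767
pin ('top',) [ 0.5207 -0.3213] 95.44298421698625 43.39794923431065
pin ('scene', 'top') [ 0.5212 -0.3254] 95.28172560483932 68.21937630783087
rack ('scene',) [0.5436 0.1141] 74.29054593192622 35.591677759890125
rack ('top',) [0.5431 0.1175] 74.40175793023813 13.792715413463092
rack ('scene', 'top') [0.5431 0.1153] 74.32387920517839 65.05909778044777
```

The pictures show the pin in the top view from nose (288,213) to handle end (420,206), and the rack base at (140–237, 171–227) with its large ring near (220,206). The two cameras' fits agree: pin at about (0.521, −0.325) with yaw 95.2°, rack at about (0.543, 0.115) with yaw 74.3°. I'll move above the grasp point, 40 mm behind the middle of the pin, at about (0.525, −0.364).

{"api": "apply_moves", "payload": {
  "targets": [
    [0.6,-0.7,0,-0.6,1],
    [0.6,-0.7,0,-0.6,1],
    [0.6,-0.7,0,-0.6,1],
    [0.6,-0.7,0,-0.6,1],
    [0.6,-0.7,0,-0.6,1],
    [0.6,-0.7,0,-0.6,1],
    [0.6,-0.7,0,-0.6,1],
    [0.6,-0.7,0,-0.6,1]
  ],
  "force": 100
}}

```text
clock: 2.4
tool_pos: [0.379, 0.2731, 0.2536]
eef_rot: [[0.005, -0.733, 0.68], [0.004, 0.68, 0.733], [-1.0, -0.0, 0.006]]
wrist_force: [1.0, 0.3, -0.6]
finger_gap: 0.0854
```

{"api": "apply_moves", "payload": {
  "targets": [
    [0.3,-0.9,0,-0.5,1],
    [0.3,-0.9,0,-0.5,1],
    [0.2,-0.9,0,-0.5,1],
    [0.2,-0.9,0,-0.5,1],
    [0.2,-0.9,0,-0.5,1],
    [0.2,-0.9,0,-0.5,1],
    [0.2,-0.9,0,-0.5,1],
    [0.2,-0.9,0,-0.5,1]
  ]
}}

```text
clock: 3.2
tool_pos: [0.4743, -0.1017, 0.2556]
eef_rot: [[0.015, -0.376, 0.927], [0.001, 0.927, 0.376], [-1.0, -0.004, 0.014]]
wrist_force: [1.0, 0.2, -0.2]
finger_gap: 0.0853
```

{"api": "apply_moves", "payload": {
  "targets": [
    [0.2,-0.9,0,-0.5,1],
    [0.2,-0.9,0,-0.5,1],
    [0.2,-0.9,0,-0.5,1],
    [0.2,-0.9,0,-0.5,1],
    [0.2,-0.9,0,-0.5,1],
    [0.2,-0.9,0,-0.5,1]
  ]
}}

```text
clock: 3.8
tool_pos: [0.535, -0.3842, 0.2565]
eef_rot: [[0.018, -0.055, 0.998], [-0.005, 0.998, 0.056], [-1.0, -0.006, 0.018]]
wrist_force: [0.7, 0.2, 0.6]
finger_gap: 0.0854
```

{"api": "apply_moves", "payload": {
  "targets": [
    [-0.2,0.4,-0.5,0.3,1],
    [0,0,-0.9,0,1],
    [0,0,-0.9,0,1],
    [0,0,-0.3,0,1],
    [0,0,0,0,1]
  ]
}}

```text
clock: 4.3
tool_pos: [0.531, -0.3783, 0.1217]
eef_rot: [[0.028, -0.077, 0.997], [-0.015, 0.997, 0.078], [-1.0, -0.017, 0.027]]
wrist_force: [-0.0, 0.1, 0.3]
finger_gap: 0.0853
```

Run:
```python
from h import *
np.set_printoptions(precision=4,suppress=True)
s=bot.observe();print(s['tool_pos'],s['eef_rot'],s['qpos'])
snap('top','top1.png');snap('scene','scene1.png')
import cv2
a=cv2.imread('pics/top1.png')[130:290,270:470];b=cv2.imread('pics/scene1.png')[130:290,60:260]
cv2.imwrite('pics/m1.png',np.hstack([cv2.resize(a,None,fx=2,fy=2),cv2.resize(b,None,fx=2,fy=2)]))
```

```text
[ 0.531  -0.3783  0.1217] [[ 0.0278 -0.0774  0.9966]
 [-0.0148  0.9969  0.0778]
 [-0.9995 -0.0169  0.0265]] [-41.2238  32.5453   2.1795  57.8781   0.4091  44.3292]
```

View pics/m1.png

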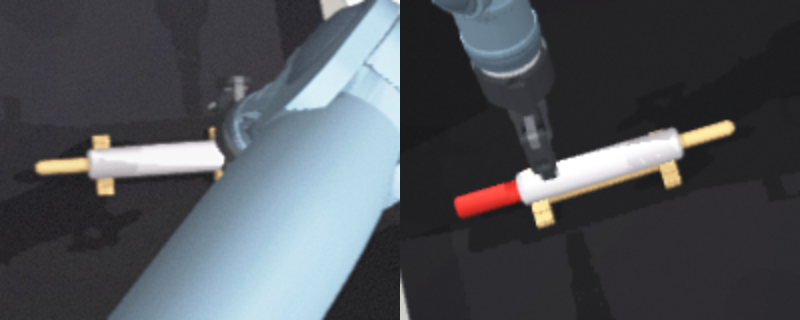

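{"api": "apply_moves", "payload": {
  "targets": [
    [-0.15,0.3,-0.2,0.1,1],
    [0,0,-0.7,0,1],
    [0,0,-0.5,0,1],
    [0,0,0,0,1]
  ]
}}

```text
clock: 4.8
tool_pos: [0.5303, -0.3682, 0.0632]
eef_rot: [[0.044, -0.089, 0.995], [-0.028, 0.996, 0.09], [-0.999, -0.032, 0.042]]
wrist_force: [-0.5, 0.1, -0.7]
finger_gap: 0.0853
```

{"api": "apply_moves", "payload": {
  "targets": [
    [0,0,0,0,1],
    [0,0,0,0,1]
  ]
}}

```text
clock: 5.0
tool_pos: [0.5325, -0.3699, 0.0676]
eef_rot: [[0.049, -0.089, 0.995], [-0.032, 0.995, 0.09], [-0.998, -0.036, 0.046]]
wrist_force: [0.4, 0.5, 0.2]
finger_gap: 0.0854
```

{"api": "apply_moves", "payload": {
  "targets": [
    [0,0,0.5,0,1],
    [0,0,0.5,0,1]
  ]
}}

```text
clock: 5.2
tool_pos: [0.5319, -0.3694, 0.1189]
eef_rot: [[0.047, -0.089, 0.995], [-0.031, 0.995, 0.09], [-0.998, -0.035, 0.044]]
wrist_force: [-0.2, -0.0, -0.6]
finger_gap: 0.0854
```

{"api": "apply_moves", "payload": {
  "targets": [
    [0,0,0,0,1],
    [0,0,0,0,1],
    [0,0,0,0,1],
    [0,0,0,0,1]
  ]
}}

```text
clock: 5.6
tool_pos: [0.5359, -0.3729, 0.1269]
eef_rot: [[0.058, -0.088, 0.994], [-0.04, 0.995, 0.091], [-0.998, -0.045, 0.054]]
wrist_force: [-0.0, -0.1, -0.4]
finger_gap: 0.0857
```

{"api": "apply_moves", "payload": {
  "targets": [
    [0,0,0,0,1],
    [0,0,0,0,1],
    [0,0,0,0,1],
    [0,0,0,0,1]
  ]
}}

```text
clock: 6.0
tool_pos: [0.5345, -0.3717, 0.1241]
eef_rot: [[0.054, -0.088, 0.995], [-0.037, 0.995, 0.09], [-0.998, -0.041, 0.051]]
wrist_force: [-0.7, 0.1, 0.6]
finger_gap: 0.0854
```

{"api": "apply_moves", "payload": {
  "targets": [
    [0,0,1,0,1],
    [0,0,1,0,1]
  ]
}}

```text
clock: 6.2
tool_pos: [0.5282, -0.3664, 0.2151]
eef_rot: [[0.037, -0.089, 0.995], [-0.022, 0.996, 0.09], [-0.999, -0.026, 0.035]]
wrist_force: [-0.1, -0.2, 0.8]
finger_gap: 0.0852
```

{"api": "apply_moves", "payload": {
  "targets": [
    [-0.05,0.05,-1,0,1],
    [-0.05,0,-1,0,1],
    [0,0,-0.8,0,1]
  ]
}}

```text
clock: 6.5
tool_pos: [0.5344, -0.3734, 0.0946]
eef_rot: [[0.066, -0.088, 0.994], [-0.047, 0.995, 0.091], [-0.997, -0.053, 0.062]]
wrist_force: [-0.1, -1.0, 0.7]
finger_gap: 0.0857
```

{"api": "apply_moves", "payload": {
  "targets": [
    [-0.1,0.1,0.6,0,1],
    [-0.1,0.1,1,0,1],
    [0,0,1,0,1],
    [0,0,1,0,1]
  ]
}}

```text
clock: 6.9
tool_pos: [0.5116, -0.3526, 0.2561]
eef_rot: [[0.033, -0.089, 0.996], [-0.019, 0.996, 0.089], [-0.999, -0.021, 0.031]]
wrist_force: [2.1, -0.8, 0.3]
finger_gap: 0.0851
```

{"api": "apply_moves", "payload": {
  "targets": [
    [0,0,-0.4,0,1],
    [0,0,-0.4,0,1],
    [0,0,-0.4,0,1],
    [0,0,-0.4,0,1],
    [0,0,-0.4,0,1],
    [0,0,-0.4,0,1],
    [0,0,-0.4,0,1],
    [0,0,-0.4,0,1]
  ]
}}

```text
clock: 7.7
tool_pos: [0.5182, -0.3581, 0.1072]
eef_rot: [[0.055, -0.088, 0.995], [-0.037, 0.995, 0.09], [-0.998, -0.042, 0.051]]
wrist_force: [0.5, -0.5, 1.2]
finger_gap: 0.0857
```

{"api": "apply_moves", "payload": {
  "targets": [
    [0.05,-0.05,-0.4,0,1],
    [0.05,-0.05,-0.4,0,1],
    [0,0,-0.4,0,1],
    [0,0,-0.2,0,1]
  ]
}}

```text
clock: 8.1
tool_pos: [0.5219, -0.362, 0.0322]
eef_rot: [[0.052, -0.088, 0.995], [-0.035, 0.995, 0.09], [-0.998, -0.04, 0.049]]
wrist_force: [-0.6, -0.3, -1.5]
finger_gap: 0.0852
```

{"api": "apply_moves", "payload": {
  "targets": [
    [0.06,-0.03,0.05,0,1],
    [0,0,0,0,0.6],
    [0,0,0,0,0.3],
    [0,0,0,0,0],
    [0,0,0,0,0]
  ],
  "force": 100
}}

```text
clock: 8.6
tool_pos: [0.5252, -0.364, 0.0367]
eef_rot: [[0.052, -0.088, 0.995], [-0.036, 0.995, 0.09], [-0.998, -0.04, 0.049]]
wrist_force: [-1.2, -0.1, -3.7]
finger_gap: 0.0374
```

Run:
```python
from h import *
np.set_printoptions(precision=4,suppress=True)
s=bot.observe();print(s['tool_pos'],s['wrist_force'],s['finger_gap'],s['clock'])
snap('scene','scene2.png')
b=cv2.imread('pics/scene2.png')[130:290,60:260]
cv2.imwrite('pics/m2.png',cv2.resize(b,None,fx=3,fy=3))
```

```text
[ 0.5252 -0.364   0.0367] [-1.2123 -0.0858 -3.672 ] 0.03738997942824132 8.6
```

View pics/m2.png

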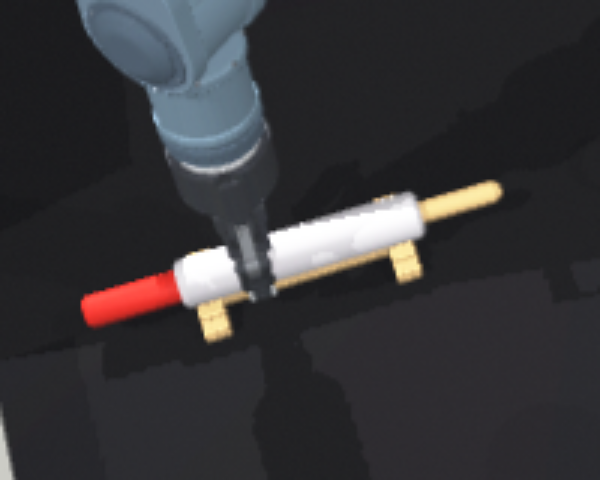

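{"api": "apply_moves", "payload": {
  "targets": [
    [0,0,0,0,0],
    [0,0,0.2,0,0],
    [0,0,0.3,0,0],
    [0,0,0.3,0,0]
  ],
  "force": 120
}}

```text
clock: 9.05
tool_pos: [0.5215, -0.3608, 0.0734]
eef_rot: [[0.044, -0.089, 0.995], [-0.029, 0.996, 0.09], [-0.999, -0.033, 0.041]]
wrist_force: [0.6, -0.0, -5.4]
finger_gap: 0.0371
```

Run:
```python
from h import *
np.set_printoptions(precision=4,suppress=True)
s=bot.observe();print(s['tool_pos'],s['wrist_force'],s['moment'],s['finger_gap'],s['clock'])
snap('scene','scene3.png')
b=cv2.imread('pics/scene3.png')[130:290,60:260]
cv2.imwrite('pics/m3.png',cv2.resize(b,None,fx=3,fy=3))
```

```text
[ 0.5215 -0.3608  0.0734] [ 0.6031 -0.0377 -5.3556] [-0.0877  0.0414  0.0284] 0.037058272344259575 9.05
```

View pics/m3.png

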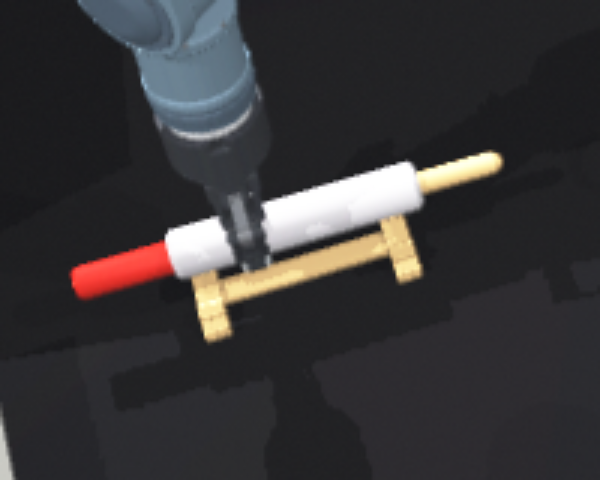

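{"api": "apply_moves", "payload": {
  "targets": [
    [0,0,0.5,0,0],
    [-0.2,0.4,0.3,-0.5,0],
    [-0.2,0.5,0,-0.6,0],
    [-0.2,0.5,0,-0.6,0],
    [-0.2,0.5,0,-0.6,0],
    [-0.2,0.5,0,-0.6,0],
    [-0.2,0.4,0,-0.5,0],
    [0,0,0,0,0]
  ]
}}

```text
clock: 9.9
tool_pos: [0.4584, -0.2161, 0.1153]
eef_rot: [[0.03, 0.279, 0.96], [-0.044, 0.96, -0.278], [-0.999, -0.034, 0.041]]
wrist_force: [-0.3, -0.5, -6.9]
finger_gap: 0.0371
```

Run:
```python
from fit import *
np.set_printoptions(precision=4,suppress=True)
import pickle
ims={};M={}
for c in('scene','top'):
    ims[c]=snap(c,c+'4.png'); l=bot.silhouettes(c,'pin'); M[c]=[(r['conf'],r['region']) for r in l]
    for k,m in M[c]: ys,xs=np.where(m);print(c,round(k,2),m.sum(),xs.min(),xs.max(),ys.min(),ys.max())
s=bot.observe();pickle.dump((ims,M,s),open('d4.pkl','wb'));print(s['clock'],s['tool_pos'])
t=cv2.imread('pics/top4.png');b=cv2.imread('pics/scene4.png')
cv2.imwrite('pics/m4.png',np.vstack([cv2.resize(t[150:250,130:400],None,fx=2.9,fy=2.9),cv2.resize(b[130:230,130:400],None,fx=2.9,fy=2.9)]))
```

```text
scene 0.69 1677 138 281 155 172
top 0.97 762 233 294 203 230
10.1 [ 0.462  -0.2206  0.1166]
```

View pics/m4.png

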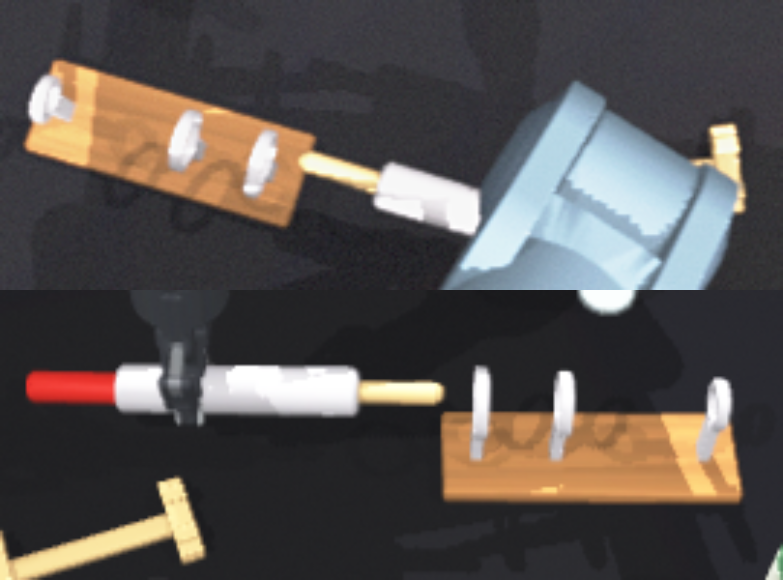

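```bash
cat >> fit.py <<'E'
def fit5(ims,masks,ign,parts,x0,fixed=()):
    # x: x,y,z,yaw,pitch ; ign: per-camera weight maps
    B=[blurm(m) for m in masks]; sc=np.array([.01,.01,.01,.05,.05]); free=[i for i in range(5) if i not in fixed]
    def full(v):
        x=np.array(x0,float); x[free]+=v*sc[free]; return x
    def f(v):
        x=full(v); return sum((w*(blurm(render(im,parts,x[:3],x[3],x[4]))-b)**2).sum() for im,b,w in zip(ims,B,ign))
    n=len(free); sx=np.vstack([np.zeros(n),np.eye(n)])
    r=minimize(f,np.zeros(n),method='Nelder-Mead',options=dict(initial_simplex=sx,xatol=1e-2,fatol=.02,maxiter=600))
    return full(r.x),r.fun
E
cat > a4.py <<'E'
from fit import *
import pickle
np.set_printoptions(precision=4,suppress=True)
ims,M,s=pickle.load(open('d4.pkl','rb'))
w={'scene':np.ones((384,512)),'top':np.ones((384,512))}
w['scene'][:,183:205]=0; w['top'][:,290:]=0
x0=[.473,-.18,.112,np.radians(74.3),0.]
for cs in(('scene','top'),):
    x,f=fit5([ims[c] for c in cs],[M[c][0][1] for c in cs],[w[c] for c in cs],pinpts(),x0)
    print(cs,x[:3],np.degrees(x[3:]),f)
d=np.array([np.cos(x[3]),np.sin(x[3])]); R0=np.array([.5431,.1153]);a=np.radians(74.3);u=np.array([np.cos(a),np.sin(a)]);n=np.array([-u[1],u[0]])
for k,l in(('nose',.17),('mid',0),('tail',-.175)):
    p=x[:2]+d*l; print(k,'along from large ring',(p-R0)@u+.105,'lat(left+)',(p-R0)@n,'z',x[2]+l*np.sin(x[4]))
t=s['tool_pos']; print('tcp',(np.array(t[:2])-R0)@u+.105,(np.array(t[:2])-R0)@n,t[2],'rot',s['eef_rot'])
for c in ims:
    o=cv2.cvtColor(ims[c]['color'],cv2.COLOR_RGB2BGR); m=(render(ims[c],pinpts(),x[:3],x[3],x[4])>.5).astype(np.uint8); m2=M[c][0][1].astype(np.uint8)
    o=cv2.resize(o,None,fx=3,fy=3)
    for q,col in((m,(0,255,0)),(m2,(255,0,255))):
        cs_,_=cv2.findContours(cv2.resize(q,None,fx=3,fy=3,interpolation=0),0,1); cv2.drawContours(o,cs_,-1,col,1)
    ys,xs=np.where(m); cv2.imwrite(f'pics/f4{c}.png',o[max(0,ys.min()*3-40):ys.max()*3+40,max(0,xs.min()*3-40):xs.max()*3+240][:600,:800])
E
python3 a4.py
```

```text
('scene', 'top') [ 0.4722 -0.1801  0.1148] [74.9064 -1.6752] 37.543652819413126
nose along from large ring -0.028614987346064616 lat(left+) -0.009900234851468289 z 0.10982839001705216
mid along from large ring -0.1986054675193641 lat(left+) -0.011699304180617182 z 0.11479817626459929
tail along from large ring -0.3735956676977606 lat(left+) -0.013551287313564545 z 0.1199141326958978
tcp -0.24033183785814777 -0.012776896469582119 0.116572241759528 rot [[ 0.0351  0.2811  0.959 ]
 [-0.0484  0.959  -0.2793]
 [-0.9982 -0.0366  0.0472]]
```

View pics/f4scene.png

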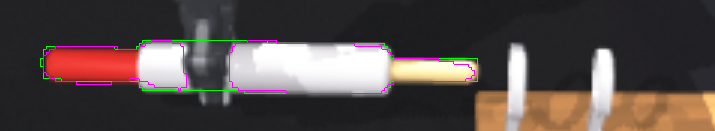

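View pics/f4top.png

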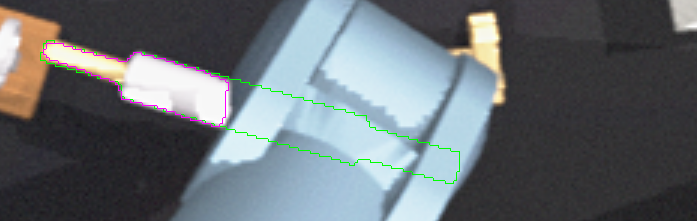

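Run:
```python
from fit import *
import pickle
np.set_printoptions(precision=4,suppress=True)
ims,M=pickle.load(open('d0.pkl','rb')); w=[np.ones((384,512))]*2
x,f=fit5([ims[c] for c in('scene','top')],[M['rack',c][0][1] for c in('scene','top')],w,rackpts(),[.5431,.1153,0,np.radians(74.3),0],fixed=(4,));print(x[:3],np.degrees(x[3]),f)
x,f=fit5([ims[c] for c in('scene','top')],[M['pin',c][0][1] for c in('scene','top')],w,pinpts(),[.5212,-.3254,.032,np.radians(95.2),0]);print(x[:3],np.degrees(x[3:]),f)
```

```text
[ 0.5425  0.1157 -0.0032] 74.52942868955375 55.119728768087995
[ 0.521  -0.3254  0.0313] [95.2703 -0.1323] 66.63720271545327
```

{"api": "apply_moves", "payload": {
  "targets": [
    [-0.12,0.03,-0.25,0,0],
    [-0.11,0.03,-0.25,0,0],
    [0,0,0,0,0]
  ]
}}

```text
clock: 10.4
tool_pos: [0.4532, -0.2214, 0.0921]
eef_rot: [[0.039, 0.283, 0.958], [-0.052, 0.958, -0.281], [-0.998, -0.039, 0.052]]
wrist_force: [-0.9, 0.2, -6.0]
finger_gap: 0.0367
```

{"api": "apply_moves", "payload": {
  "targets": [
    [-0.08,0.02,0,0.1,0],
    [0.13,0.48,0,0,0],
    [0.13,0.48,0,0,0],
    [0,0,0,0,0]
  ]
}}

```text
clock: 10.8
tool_pos: [0.4652, -0.1751, 0.0945]
eef_rot: [[0.044, 0.276, 0.96], [-0.054, 0.96, -0.273], [-0.998, -0.04, 0.058]]
wrist_force: [0.0, 0.4, -6.0]
finger_gap: 0.0372
```

```bash
cat > meas.py <<'E'
# usage: meas.py tag along0 sceneign0 sceneign1 topign
import sys,pickle
from fit import *
np.set_printoptions(precision=4,suppress=True)
tag=sys.argv[1];al=float(sys.argv[2])
ims={};M={}
for c in('scene','top'):
    ims[c]=snap(c,f'{c}_{tag}.png'); l=bot.silhouettes(c,'pin'); M[c]=[(r['conf'],r['region']) for r in l]
    for k,m in M[c]: ys,xs=np.where(m);print(c,round(k,2),m.sum(),xs.min(),xs.max(),ys.min(),ys.max())
s=bot.observe();pickle.dump((ims,M,s),open(f'd_{tag}.pkl','wb'))
R0=np.array([.5428,.1155]);a=np.radians(74.4);u=np.array([np.cos(a),np.sin(a)]);n=np.array([-u[1],u[0]])
t=s['tool_pos'];r=s['eef_rot']; print(s['clock'],'tcp along/lat/z',(np.array(t[:2])-R0)@u+.105,(np.array(t[:2])-R0)@n,t[2],'yaw',np.degrees(np.arctan2(r[1][2],r[0][2])),'tilt u,n',np.array([r[0][0],r[1][0]])@u,np.array([r[0][0],r[1][0]])@n,'F',s['wrist_force'],'M',s['moment'],'gap',s['finger_gap'])
b=cv2.imread(f'pics/scene_{tag}.png');tt=cv2.imread(f'pics/top_{tag}.png')
cv2.imwrite(f'pics/m_{tag}.png',np.vstack([cv2.resize(tt[150:250,130:400],None,fx=2.9,fy=2.9),cv2.resize(b[120:220,130:400],None,fx=2.9,fy=2.9)]))
E
python3 meas.py 5 0
```

```text
scene 0.96 1539 158 293 159 176
top 0.8 691 220 351 202 248
11.0 tcp along/lat/z -0.19835737207353815 -0.0038955622376574683 0.09447899439503131 yaw -16.06054147439578 tilt u,n -0.042672292958425326 -0.057996934451660535 F [-0.2104 -0.2726 -6.0206] M [-0.0949  0.1893  0.0378] gap 0.03656355426453655
```

View pics/m_5.png

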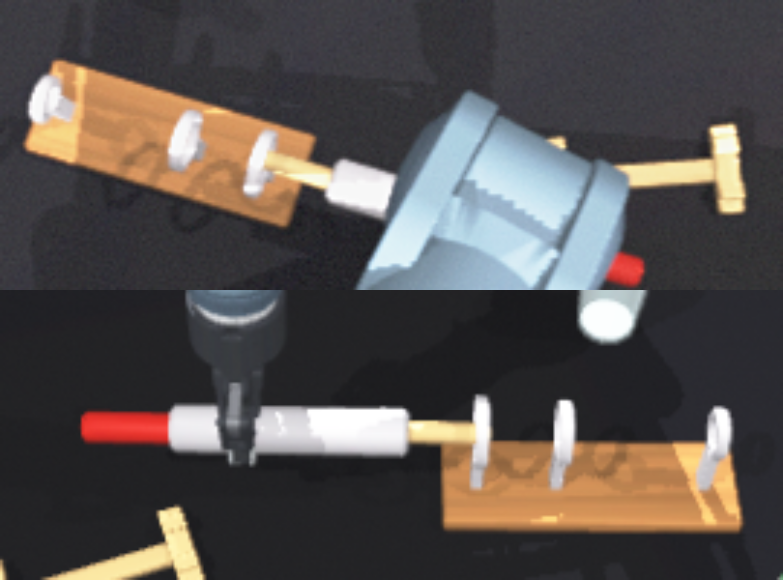

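```bash
cat > a5.py <<'E'
import sys,pickle
from fit import *
np.set_printoptions(precision=4,suppress=True)
tag,al=sys.argv[1],float(sys.argv[2]); sz=[int(v) for v in sys.argv[3].split(',')]; tz=[int(v) for v in sys.argv[4].split(',')]
ims,M,s=pickle.load(open(f'd_{tag}.pkl','rb'))
R0=np.array([.5428,.1155]);a=np.radians(74.4);u=np.array([np.cos(a),np.sin(a)]);n=np.array([-u[1],u[0]])
w={'scene':np.ones((384,512)),'top':np.ones((384,512))}
for i in range(0,len(sz),2): w['scene'][:,sz[i]:sz[i+1]]=0
for i in range(0,len(tz),2): w['top'][:,tz[i]:tz[i+1]]=0
p=R0+u*(al-.105)
cs=('scene','top') if len(sys.argv)<6 else (sys.argv[5],)
x,f=fit5([ims[c] for c in cs],[M[c][0][1] for c in cs],[w[c] for c in cs],pinpts(),[p[0],p[1],.09,a,0.])
print(x[:3],np.degrees(x[3:]),f)
d=np.array([np.cos(x[3]),np.sin(x[3])])
for k,l in(('nose',.17),('shoulder',.1),('mid',0),('grip',-.04),('tail',-.175)):
    p=x[:2]+d*l; print(k,'along',(p-R0)@u+.105,'lat',(p-R0)@n,'z',x[2]+l*np.sin(x[4]))
E
python3 a5.py 5 -.16 204,221,288,300 215,230,265,345
```

```text
[ 0.4757 -0.1376  0.0887] [73.809   0.2465] 47.12691714477927
nose along 0.013143224113279423 lat -0.005206210519217613 z 0.08947008152291858
shoulder along -0.05685305140951473 lat -0.004484121233124666 z 0.08916887489558768
mid along -0.15684773072779207 lat -0.0034525651101348503 z 0.0887385797136864
grip along -0.19684560245510302 lat -0.0030399426609389185 z 0.08856646164092588
tail along -0.33183841953477744 lat -0.001647341894902607 z 0.08798556314535916
```

{"api": "apply_moves", "payload": {
  "targets": [
    [-0.08,0.03,-0.08,0.1,0],
    [0.1,0.39,0,0,0],
    [0.11,0.39,0,0,0],
    [0,0,0,0,0]
  ]
}}

```text
clock: 11.4
tool_pos: [0.4706, -0.1393, 0.09]
eef_rot: [[0.045, 0.272, 0.961], [-0.058, 0.961, -0.27], [-0.997, -0.043, 0.059]]
wrist_force: [-0.3, -0.3, -6.2]
finger_gap: 0.0368
```

```bash
python3 meas.py 6 0
```

```text
scene 0.94 1524 173 312 159 175
top 0.59 538 204 335 200 245
11.6 tcp along/lat/z -0.1617934101809288 0.00029667616886237813 0.09041202467251802 yaw -15.813445493433592 tilt u,n -0.04521930490709031 -0.059683801115024346 F [-1.5319 -0.4677 -5.8321] M [-0.0606  0.1281  0.0335] gap 0.03715555650202016
```

View pics/m_6.png

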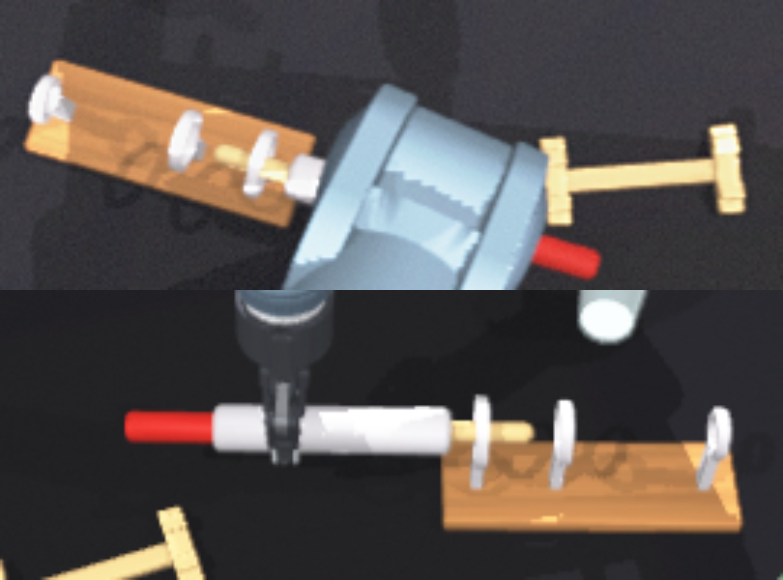

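```bash
python3 a5.py 6 -.12 218,236,288,302 210,226,240,320;  python3 a5.py 6 -.12 218,236,288,302 210,226,240,320 scene
```

```text
[ 0.4803 -0.1033  0.0843] [74.2185 -0.2015] 28.82412400910416
nose along 0.04744579115076745 lat 0.0008168551136120295 z 0.0836631178457849
shoulder along -0.022553857707093963 lat 0.0010385751535332624 z 0.0839092986951734
mid along -0.12255335607546743 lat 0.0013553180677064458 z 0.08426098562287127
grip along -0.1625531554228168 lat 0.0014820152333757386 z 0.08440166039395042
tail along -0.29755247822012093 lat 0.0019096181675095358 z 0.08487643774634253
[ 0.4779 -0.1043  0.0815] [70.2309  4.8443] 9.730780779735955
nose along 0.045373058534723884 lat -0.009000372124187264 z 0.0958241359919938
shoulder along -0.02444171156527948 lat -0.003911376556919279 z 0.08991271994997939
mid along -0.1241770974224272 lat 0.0033586171106065113 z 0.08146783988995879
grip along -0.1640712517652863 lat 0.0062666145776167775 z 0.07808988786595054
tail along -0.29871402267243574 lat 0.01608110602877663 z 0.06668929978492275
```

{"api": "apply_moves", "payload": {
  "targets": [
    [0.09,0.32,0,0,0],
    [0.09,0.32,0,0,0],
    [0.09,0.32,0,0,0],
    [0,0,0,0,0]
  ]
}}

```text
clock: 12.0
tool_pos: [0.4844, -0.0958, 0.0905]
eef_rot: [[0.046, 0.281, 0.959], [-0.061, 0.959, -0.278], [-0.997, -0.046, 0.061]]
wrist_force: [-0.0, 0.2, -5.7]
finger_gap: 0.0373
```

```bash
python3 meas.py 7 0;python3 a5.py 7 -.08 230,252,287,305 205,215,220,320
```

```text
scene 0.91 1551 191 330 160 177
scene 0.46 866 329 355 97 137
top 0.74 528 188 318 196 240
top 0.7 821 316 385 194 226
top 0.51 2042 138 212 172 218
12.2 tcp along/lat/z -0.11588201444878989 -0.0007161755725425822 0.09060526502942677 yaw -16.294226998542637 tilt u,n -0.0482029860222839 -0.06059673135935749 F [ 0.7616  0.1139 -6.5053] M [-0.0193  0.1224 -0.0104] gap 0.03688095342599441
[ 0.494  -0.0627  0.0844] [74.2967 -1.255 ] 159.11989180185657
nose along 0.0902726160645932 lat -0.0012488146050956784 z 0.08069503928446323
shoulder along 0.02027272974664386 lat -0.0011226580588135741 z 0.08222820271986023
mid along -0.07972710785042662 lat -0.000942434421267721 z 0.0844184361989988
grip along -0.11972704288925483 lat -0.0008703449662494228 z 0.08529452959065423
tail along -0.2547268236453 lat -0.0006270430555625206 z 0.08825134478749132
```

View pics/m_7.png

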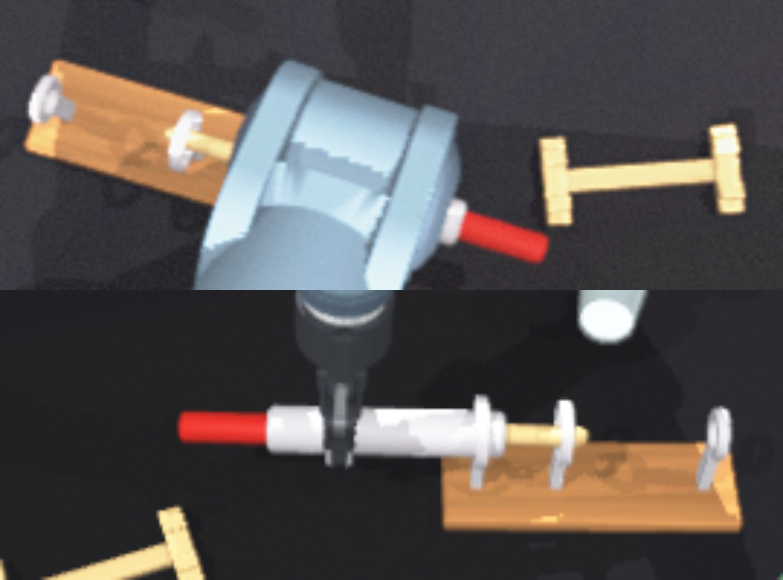

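{"api": "apply_moves", "payload": {
  "targets": [
    [0.06,0.32,0.03,0.1,0],
    [0.09,0.32,0,0,0],
    [0.06,0.22,0,0,0],
    [0,0,0,0,0]
  ]
}}

```text
clock: 12.6
tool_pos: [0.4945, -0.0568, 0.0922]
eef_rot: [[0.046, 0.278, 0.959], [-0.064, 0.959, -0.275], [-0.997, -0.049, 0.062]]
wrist_force: [0.4, -0.4, -6.5]
finger_gap: 0.0372
```

```bash
python3 meas.py 8 0;python3 a5.py 8 -.04 247,267,287,305,320,335 180,320
```

```text
scene 0.86 1543 208 348 159 176
scene 0.46 869 329 356 97 137
top 0.55 610 171 302 189 235
12.8 tcp along/lat/z -0.07509522213777457 0.00027573417042599246 0.09217287455893482 yaw -16.105588399548953 tilt u,n -0.05033171568605345 -0.06105568279073416 F [-0.5636 -0.06   -6.0013] M [-0.0674  0.1226 -0.0119] gap 0.0369738298022101
[ 0.5078 -0.02    0.0887] [75.3361 -2.9772] 56.42450900765799
nose along 0.13503987324020492 lat 2.109203106857773e-05 z 0.07988468585009434
shoulder along 0.06504921500459873 lat -0.001122481205140467 z 0.08352035522730186
mid along -0.034937439617695784 lat -0.002756157256867786 z 0.08871416862331262
grip along -0.07493210146661365 lat -0.0034096276775586742 z 0.09079169398171692
tail along -0.20991408520671123 lat -0.005615090347390508 z 0.09780334206633144
```

View pics/m_8.png

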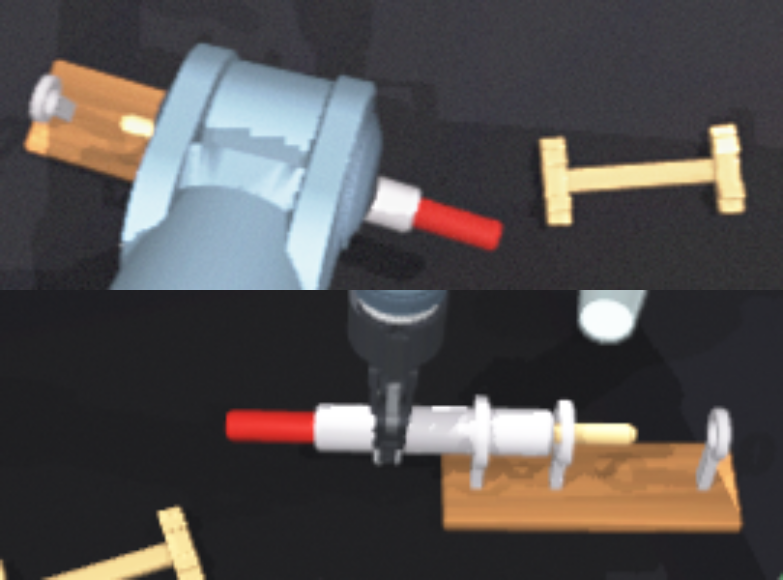

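{"api": "apply_moves", "payload": {
  "targets": [
    [0.04,0.15,0,0.05,0],
    [0.04,0.15,0,0,0],
    [0,0,0,0,0]
  ]
}}

```text
clock: 13.1
tool_pos: [0.4981, -0.0428, 0.0921]
eef_rot: [[0.045, 0.277, 0.96], [-0.065, 0.96, -0.274], [-0.997, -0.05, 0.061]]
wrist_force: [-0.3, 0.2, -6.0]
finger_gap: 0.037
```

{"api": "apply_moves", "payload": {
  "targets": [
    [0.07,0.24,0,0,0],
    [0.07,0.24,0,0,0],
    [0.06,0.24,0,0,0],
    [0,0,0,0,0]
  ]
}}

```text
clock: 13.5
tool_pos: [0.5092, -0.0032, 0.0921]
eef_rot: [[0.046, 0.276, 0.96], [-0.064, 0.96, -0.273], [-0.997, -0.049, 0.062]]
wrist_force: [0.2, -0.2, -6.0]
finger_gap: 0.0368
```

```bash
python3 meas.py 9 0;python3 a5.py 9 .02 262,285,287,305,320,335,372,385 160,310
```

```text
scene 0.77 1395 231 371 160 176
top 0.6 602 232 280 204 228
13.7 tcp along/lat/z -0.020498225496980174 0.0006109907003454262 0.09204132744997313 yaw -15.99822951058029 tilt u,n -0.05091511540469495 -0.060827227653237066 F [ 0.3022 -0.2996 -5.8626] M [-0.0548  0.1362  0.0145] gap 0.03711223056461189
[0.5197 0.0332 0.0861] [76.7597 -4.8171] 84.68270687183342
nose along 0.18942893369054953 lat 0.007109941005183747 z 0.07178346917686214
shoulder along 0.11948829022755614 lat 0.004227859815758148 z 0.07766174786862379
mid along 0.019573085280422717 lat 0.00011060097372163 z 0.08605928885685471
grip along -0.02039299669843063 lat -0.0015363025630930373 z 0.08941830525214708
tail along -0.15527852337706072 lat -0.007094601999842354 z 0.10075498558625882
```

View pics/m_9.png

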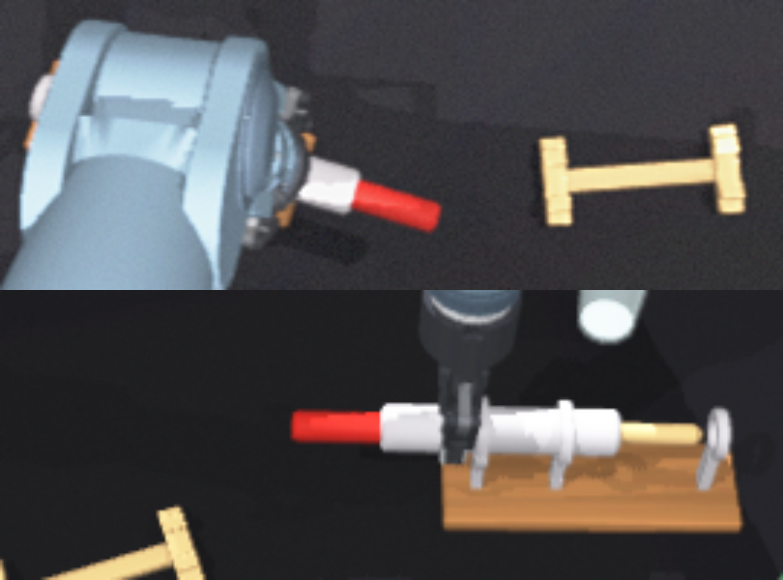

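{"api": "apply_moves", "payload": {
  "targets": [
    [0,0,-0.05,0,0],
    [0,0,-0.05,0,0],
    [0,0,0,0,0]
  ]
}}

```text
clock: 14.0
tool_pos: [0.5086, -0.0059, 0.0871]
eef_rot: [[0.046, 0.28, 0.959], [-0.065, 0.959, -0.276], [-0.997, -0.05, 0.062]]
wrist_force: [-0.3, 0.9, -3.7]
finger_gap: 0.0373
```

{"api": "apply_moves", "payload": {
  "targets": [
    [0,0,-0.03,0,0],
    [0,0,0,0,0.5],
    [0,0,0,0,0.7],
    [0,0,0,0,1],
    [0,0,0,0,1],
    [0,0,0,0,1]
  ],
  "force": 40
}}

```text
clock: 14.6
tool_pos: [0.5127, -0.007, 0.0888]
eef_rot: [[0.054, 0.281, 0.958], [-0.067, 0.958, -0.278], [-0.996, -0.049, 0.071]]
wrist_force: [0.3, -0.4, 0.4]
finger_gap: 0.0859
```

```bash
python3 meas.py 10 0
```

```text
scene 0.96 1534 229 370 162 179
top 0.68 542 234 281 204 228
14.8 tcp along/lat/z -0.021141359598568873 -0.0035176928847744093 0.08844574165795303 yaw -16.15392792633085 tilt u,n -0.04970219605853722 -0.06928758992685836 F [-0.4898 -0.5776 -0.8262] M [ 0.0316  0.0564 -0.0344] gap 0.08548796539253697
```

View pics/m_10.png

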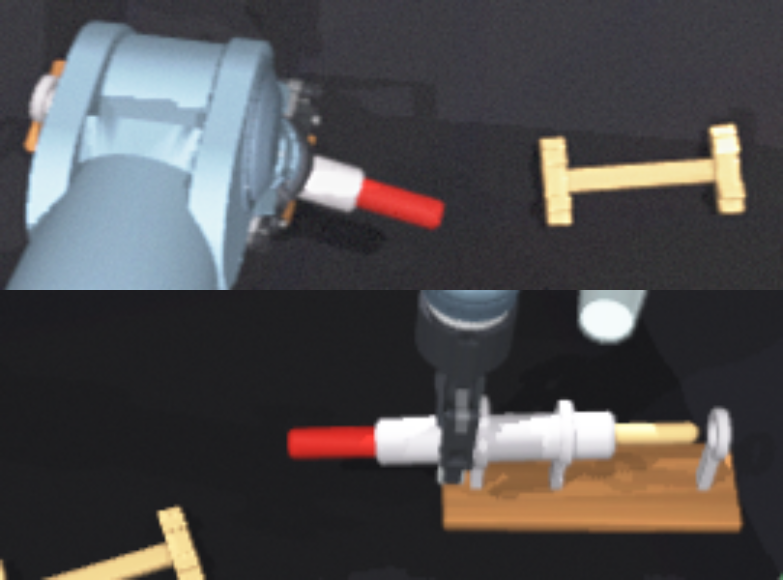

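{"api": "apply_moves", "payload": {
  "targets": [
    [0,0,0.5,0,1],
    [0,0,1,0,1],
    [0,0,1,0,1],
    [-0.13,-0.48,0,0,1],
    [-0.13,-0.48,0,0,1],
    [-0.13,-0.48,0,0,1],
    [-0.13,-0.48,0,0,1],
    [0,0,0,0,1]
  ]
}}

```text
clock: 15.6
tool_pos: [0.4837, -0.1053, 0.2185]
eef_rot: [[0.053, 0.278, 0.959], [-0.068, 0.959, -0.274], [-0.996, -0.051, 0.069]]
wrist_force: [-0.3, 0.2, 0.1]
finger_gap: 0.0853
```

```bash
python3 meas.py 11 0
```

```text
scene 0.75 1591 230 369 162 179
top 0.88 341 152 193 184 204
15.8 tcp along/lat/z -0.12082270640289385 -0.0021779442908589283 0.21816474316623033 yaw -15.72900139669498 tilt u,n -0.04950186599725653 -0.06839707494287575 F [ 0.1983  0.1212 -0.4619] M [ 0.0934  0.0926 -0.0084] gap 0.08555174362795168
```

View pics/m_11.png

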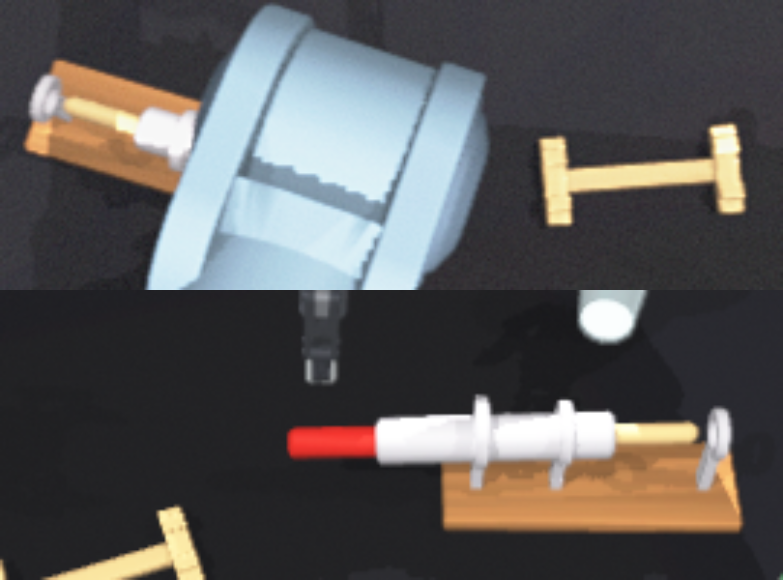

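```bash
python3 a5.py 11 .018 292,300,320,330,371,385 185,320,130,152
python3 - <<'E'
# constrained fit: pin resting on ring bottoms: large z .079 (lat 0), slope 3/70
from fit import *
import pickle
np.set_printoptions(precision=4,suppress=True)
ims,M,s=pickle.load(open('d_11.pkl','rb'))
R0=np.array([.5428,.1155]);a=np.radians(74.4);u=np.array([np.cos(a),np.sin(a)])
for al in(.005,.01,.015,.02,.025):
    p=R0+u*(al-.105); m=render(ims['scene'],pinpts(),np.array([p[0],p[1],.079+al*3/70]),a,np.arctan(3/70))>.5
    b=M['scene'][0][1]; ys,xs=np.where(m);print(al,(m&b).sum()/(m|b).sum(),xs.min(),xs.max(),ys.min(),ys.max())
E
```

```text
[0.5213 0.03   0.0783] [75.0683  1.8992] 39.13190869619103
nose along 0.18686519797573586 lat -0.0002521597397184862 z 0.08398161121522035
shoulder along 0.11686995909698314 lat -0.00106857526281184 z 0.08166169843425658
mid along 0.01687676069876501 lat -0.0022348831529452086 z 0.07834753731859403
grip along -0.02312051866052224 lat -0.0027014063089985385 z 0.07702187287232902
tail along -0.1581113364981167 lat -0.004275921960678636 z 0.07254775536618459
0.005 0.725 224 366 161 178
0.01 0.7465208747514911 227 368 161 178
0.015 0.7578789394697348 229 370 161 178
0.02 0.75 231 372 161 178
0.025 0.7338271604938271 233 374 161 178
```

{"api": "apply_moves", "payload": {
  "targets": [
    [-0.06,-0.21,-0.5,0.05,1],
    [0,0,-0.5,0,1],
    [0,0,-0.5,0,1],
    [0,0,-0.5,0,1],
    [0,0,-0.3,0,1],
    [0,0,0,0,1]
  ]
}}

```text
clock: 16.4
tool_pos: [0.4832, -0.1076, 0.0999]
eef_rot: [[0.056, 0.259, 0.964], [-0.064, 0.965, -0.256], [-0.996, -0.048, 0.071]]
wrist_force: [-0.3, 0.7, 0.1]
finger_gap: 0.0854
```

```bash
python3 meas.py 12 0
```

```text
scene 0.79 1650 229 370 161 179
top 0.61 693 151 216 183 210
16.6 tcp along/lat/z -0.1265947967942046 -0.005606252666857013 0.10322413023546906 yaw -14.896987702783107 tilt u,n -0.047501752086534864 -0.07812350243476303 F [-0.0283  0.4302 -0.0685] M [ 0.0232  0.0201 -0.0785] gap 0.08556096981298758
```

View pics/m_12.png

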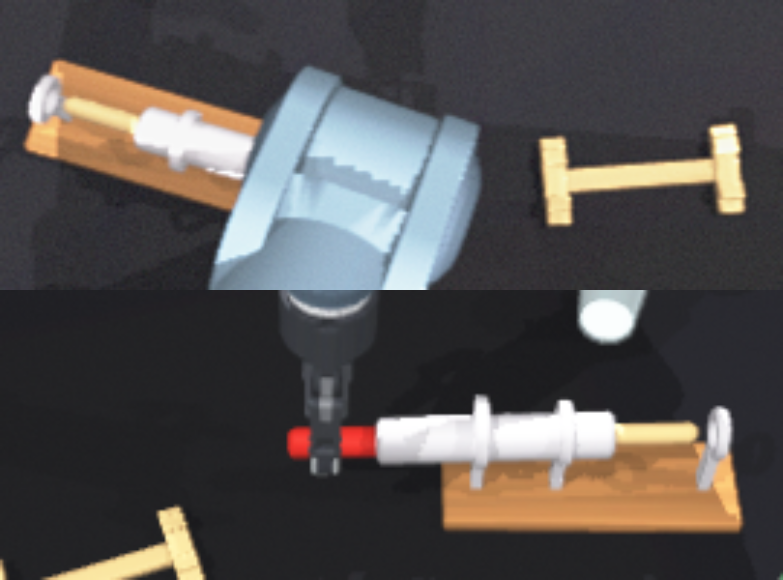

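{"api": "apply_moves", "payload": {
  "targets": [
    [-0.09,-0.05,-0.25,-0.1,1],
    [0,0,-0.25,0,1],
    [0,0,0,0,1]
  ]
}}

```text
clock: 16.9
tool_pos: [0.4855, -0.1126, 0.0821]
eef_rot: [[0.07, 0.27, 0.96], [-0.07, 0.961, -0.266], [-0.995, -0.049, 0.087]]
wrist_force: [-0.7, 1.3, 0.0]
finger_gap: 0.0854
```

{"api": "apply_moves", "payload": {
  "targets": [
    [-0.1,0.03,-0.06,0,1],
    [0,0,0,0,0.6]
  ],
  "force": 50
}}

```text
clock: 17.1
tool_pos: [0.4816, -0.1113, 0.081]
eef_rot: [[0.073, 0.27, 0.96], [-0.071, 0.961, -0.265], [-0.995, -0.049, 0.09]]
wrist_force: [0.2, 0.8, 0.0]
finger_gap: 0.0733
```

{"api": "apply_moves", "payload": {
  "targets": [
    [0,0,-0.05,0,0.5],
    [0,0,0,0,0.3],
    [0,0,0,0,0],
    [0,0,0,0,0],
    [0,0,0,0,0]
  ],
  "force": 50
}}

```text
clock: 17.6
tool_pos: [0.4828, -0.1117, 0.0801]
eef_rot: [[0.076, 0.27, 0.96], [-0.072, 0.962, -0.265], [-0.994, -0.049, 0.093]]
wrist_force: [-0.8, 0.6, 0.5]
finger_gap: 0.0243
```

```bash
python3 meas.py 13 0
```

```text
scene 0.92 1464 229 369 161 179
scene 0.36 2916 282 385 157 202
top 0.87 686 152 216 185 210
17.8 tcp along/lat/z -0.12996463317127294 -0.003272698746503558 0.08009174724324859 yaw -15.44219818900587 tilt u,n -0.049266714934446065 -0.09285599566350114 F [ 0.6268  1.3197 -0.0741] M [0.0715 0.0894 0.0127] gap 0.02441347781535143
```

View pics/m_13.png

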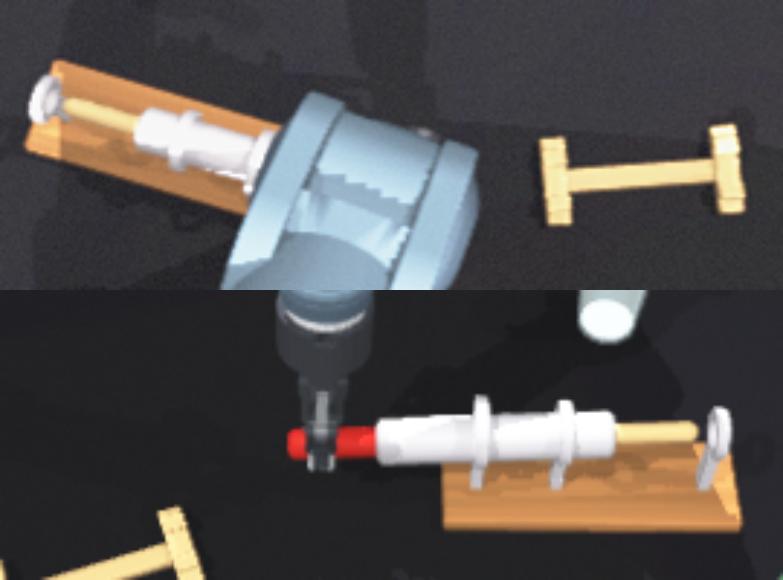

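{"api": "apply_moves", "payload": {
  "targets": [
    [0.05,0.2,0.01,0,0],
    [0.05,0.2,0.01,0,0],
    [0,0,0,0,0]
  ]
}}

```text
clock: 18.1
tool_pos: [0.4873, -0.094, 0.0815]
eef_rot: [[0.074, 0.273, 0.959], [-0.079, 0.96, -0.267], [-0.994, -0.056, 0.093]]
wrist_force: [1.0, 3.8, 1.5]
finger_gap: 0.024
```

```bash
python3 meas.py 14 0;python3 - <<'E'
import cv2,numpy as np
a=cv2.imread('pics/scene_14.png')[145:195,280:395];b=cv2.imread('pics/top_14.png')[165:215,130:245]
cv2.imwrite('pics/z14.png',np.vstack([cv2.resize(x,None,fx=5.5,fy=5.5,interpolation=2) for x in(a,b)]))
E
```

```text
scene 0.83 1556 236 376 161 179
top 0.8 603 145 207 182 207
18.3 tcp along/lat/z -0.11218999944006534 -0.002768890167880414 0.0813195235650552 yaw -15.612878696908776 tilt u,n -0.05652867029306735 -0.09255535422095243 F [ 0.4576  4.3519 -0.3458] M [ 1.0048 -0.0762  0.1701] gap 0.024140915641099568
```

View pics/z14.png

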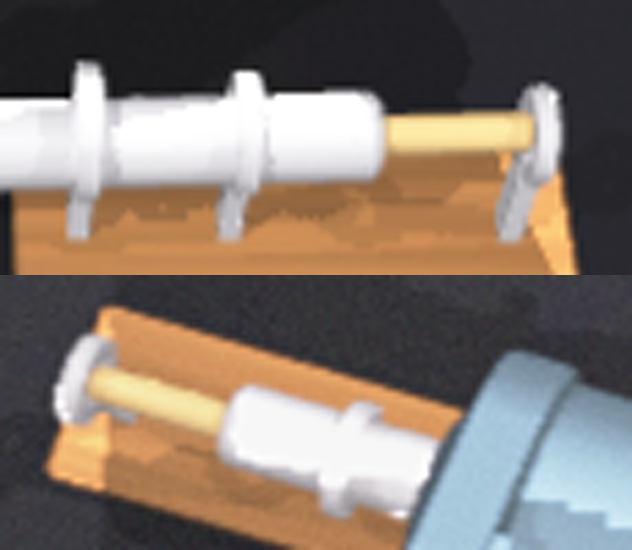

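{"api": "apply_moves", "payload": {
  "targets": [
    [0.04,0.2,0.01,0,0],
    [0.05,0.2,0.01,0,0],
    [0,0,0,0,0]
  ]
}}

```text
clock: 18.6
tool_pos: [0.4906, -0.0783, 0.0827]
eef_rot: [[0.071, 0.278, 0.958], [-0.09, 0.958, -0.272], [-0.993, -0.067, 0.093]]
wrist_force: [0.7, 5.8, -0.1]
finger_gap: 0.0239
```

```bash
python3 meas.py 15 0;python3 - <<'E'
import cv2,numpy as np
a=cv2.imread('pics/scene_15.png')[145:195,280:395];b=cv2.imread('pics/top_15.png')[165:215,130:245]
cv2.imwrite('pics/z15.png',np.vstack([cv2.resize(x,None,fx=5.5,fy=5.5,interpolation=2) for x in(a,b)]))
E
```

```text
scene 0.95 1555 243 384 161 178
top 0.93 516 146 191 182 203
18.8 tcp along/lat/z -0.09602060478540043 -0.001810985153509137 0.08258226399713493 yaw -15.850882689480976 tilt u,n -0.06751897409929326 -0.0923976530887972 F [0.0618 4.0973 0.3073] M [ 1.1048 -0.0991  0.2568] gap 0.024752899521983195
```

View pics/z15.png

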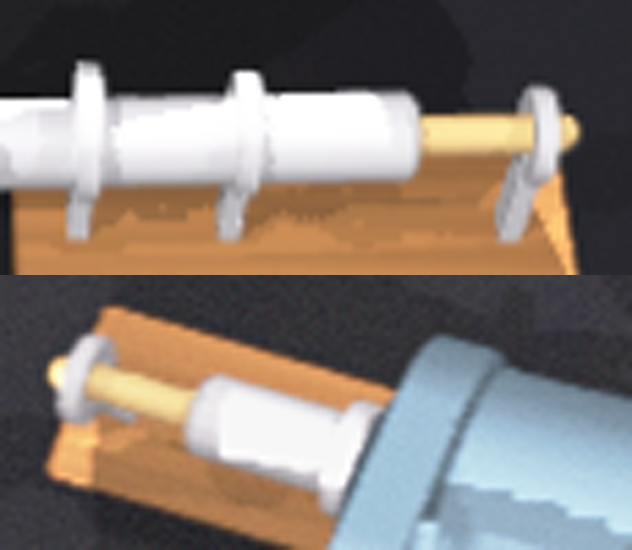

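{"api": "apply_moves", "payload": {
  "targets": [
    [0.05,0.2,0.01,0,0],
    [0.05,0.2,0.01,0.03,0],
    [0.05,0.2,0.01,0,0],
    [0,0,0,0,0]
  ]
}}

```text
clock: 19.2
tool_pos: [0.4961, -0.0551, 0.0845]
eef_rot: [[0.065, 0.283, 0.957], [-0.108, 0.955, -0.275], [-0.992, -0.085, 0.093]]
wrist_force: [0.8, 5.0, 1.0]
finger_gap: 0.0244
```

```bash
python3 meas.py 16 0;python3 - <<'E'
import cv2,numpy as np
a=cv2.imread('pics/scene_16.png')[145:195,250:400];b=cv2.imread('pics/top_16.png')[165:215,130:280]
cv2.imwrite('pics/z16.png',np.vstack([cv2.resize(x,None,fx=5,fy=5,interpolation=2) for x in(a,b)]))
E
```

```text
scene 0.7 1497 253 394 162 178
top 0.87 453 131 177 177 198
19.4 tcp along/lat/z -0.0721960787738453 -0.0008923154253151211 0.08436223451672807 yaw -16.064602212693966 tilt u,n -0.08589540659074599 -0.0920173473907481 F [1.0751 5.8258 1.0745] M [ 1.2724 -0.1365  0.2243] gap 0.02431142488036131
```

View pics/z16.png

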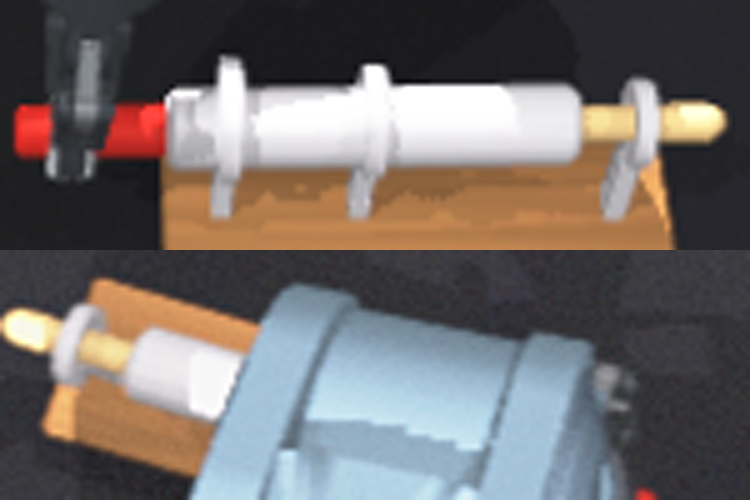

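{"api": "apply_moves", "payload": {
  "targets": [
    [0.05,0.2,0.01,0.03,0],
    [0.05,0.2,0.01,0.03,0],
    [0,0,0,0,0]
  ]
}}

```text
clock: 19.7
tool_pos: [0.5003, -0.0404, 0.0861]
eef_rot: [[0.064, 0.283, 0.957], [-0.121, 0.954, -0.274], [-0.991, -0.098, 0.095]]
wrist_force: [1.1, 6.0, 2.2]
finger_gap: 0.0241
```

{"api": "apply_moves", "payload": {
  "targets": [
    [0.04,0.15,0,0,0]
  ]
}}

```text
clock: 19.8
tool_pos: [0.5016, -0.0355, 0.0864]
eef_rot: [[0.062, 0.285, 0.957], [-0.127, 0.953, -0.276], [-0.99, -0.105, 0.095]]
wrist_force: [-4.4, -7.6, 5.2]
finger_gap: 0.0249
```

```bash
python3 meas.py 17 0;python3 - <<'E'
import cv2,numpy as np
a=cv2.imread('pics/scene_17.png')[145:195,250:400];b=cv2.imread('pics/top_17.png')[165:215,120:270]
cv2.imwrite('pics/z17.png',np.vstack([cv2.resize(x,None,fx=5,fy=5,interpolation=2) for x in(a,b)]))
E
```

```text
scene 0.6 1401 261 401 161 177
scene 0.3 2704 282 384 158 202
top 0.57 358 122 251 175 219
20.0 tcp along/lat/z -0.04975546029099602 -0.0009842462665278703 0.08627639607864512 yaw -15.998867625118846 tilt u,n -0.1012184296323184 -0.09398387380067214 F [-2.4194 -3.6339  4.3292] M [-0.3779  0.3636  0.0855] gap 0.0239127504399439
```

View pics/z17.png

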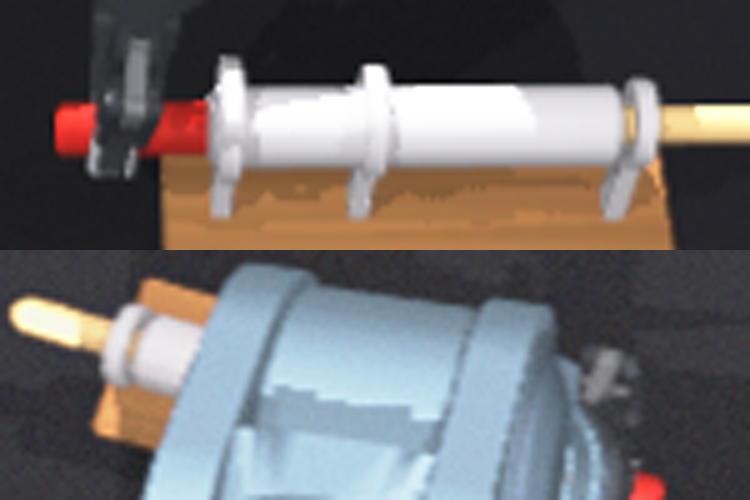

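{"api": "apply_moves", "payload": {
  "targets": [
    [0.03,0.1,0,0,0],
    [0.03,0.1,0,0,0]
  ]
}}

```text
clock: 20.2
tool_pos: [0.5029, -0.0302, 0.0865]
eef_rot: [[0.058, 0.288, 0.956], [-0.139, 0.951, -0.278], [-0.989, -0.116, 0.095]]
wrist_force: [-5.0, -19.2, 3.8]
finger_gap: 0.0245
```

{"api": "apply_moves", "payload": {
  "targets": [
    [0.02,0.1,0,0,0]
  ]
}}

```text
clock: 20.3
tool_pos: [0.5026, -0.03, 0.0866]
eef_rot: [[0.055, 0.291, 0.955], [-0.15, 0.948, -0.281], [-0.987, -0.128, 0.096]]
wrist_force: [-4.8, -17.7, 1.7]
finger_gap: 0.0244
```

```bash
python3 meas.py 18 0;python3 - <<'E'
import cv2,numpy as np
a=cv2.imread('pics/scene_18.png')[145:195,250:400];b=cv2.imread('pics/top_18.png')[165:215,120:270]
cv2.imwrite('pics/z18.png',np.vstack([cv2.resize(x,None,fx=5,fy=5,interpolation=2) for x in(a,b)]))
E
```

```text
scene 0.84 1482 263 403 162 178
top 0.53 227 121 249 174 219
20.5 tcp along/lat/z -0.04589672491961842 -0.00043025106779633754 0.08651299655875136 yaw -16.389562787148584 tilt u,n -0.12943954295607796 -0.09316344555001943 F [ -4.5025 -15.4841   2.2468] M [-2.6331  0.695  -0.1986] gap 0.024146485704116625
```

View pics/z18.png

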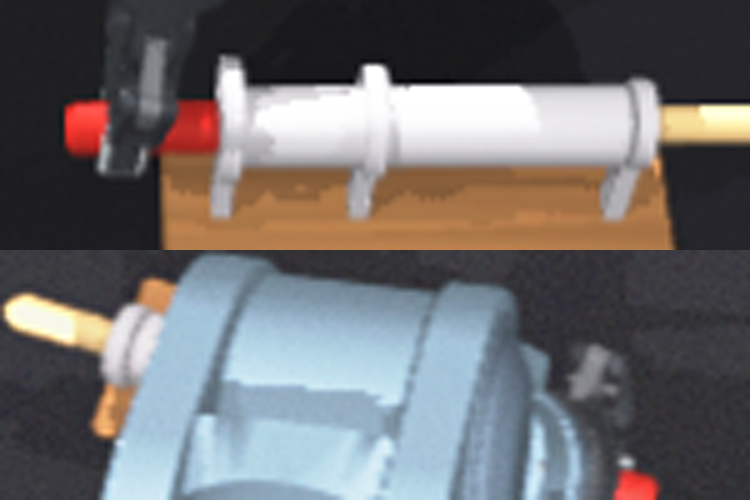

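{"api": "apply_moves", "payload": {
  "targets": [
    [0,0,0,0,0]
  ]
}}

```text
clock: 20.6
tool_pos: [0.5026, -0.0304, 0.0864]
eef_rot: [[0.055, 0.293, 0.955], [-0.149, 0.948, -0.282], [-0.987, -0.127, 0.096]]
wrist_force: [1.1, 6.7, 2.9]
finger_gap: 0.0242
```

{"api": "apply_moves", "payload": {
  "targets": [
    [0.01,0.04,0,0,0],
    [0,0.01,0,0,0.4],
    [0,0,0,0,0.6],
    [0,0,0,0,0.8],
    [0,0,0,0,1],
    [0,0,0,0,1]
  ]
}}

```text
clock: 21.2
tool_pos: [0.503, -0.0283, 0.0856]
eef_rot: [[0.054, 0.294, 0.954], [-0.15, 0.947, -0.283], [-0.987, -0.128, 0.096]]
wrist_force: [-0.5, -0.9, -0.9]
finger_gap: 0.0856
```

```bash
python3 meas.py 19 0;python3 - <<'E'
import cv2,numpy as np
a=cv2.imread('pics/scene_19.png')[115:195,250:400];b=cv2.imread('pics/top_19.png')[165:205,120:270]
cv2.imwrite('pics/z19.png',np.vstack([cv2.resize(x,None,fx=5,fy=5,interpolation=2) for x in(a,b)]))
E
```

```text
scene 0.61 1295 264 403 162 177
top 0.66 215 121 249 174 218
top 0.32 179 139 152 171 201
21.4 tcp along/lat/z -0.044325844642706044 -0.0003636337300881934 0.08570761127229197 yaw -16.54137177432643 tilt u,n -0.13010550549621175 -0.0926383577808268 F [-0.2546 -0.2047 -0.0395] M [0.1144 0.0478 0.0144] gap 0.0854488911855683
```

View pics/z19.png

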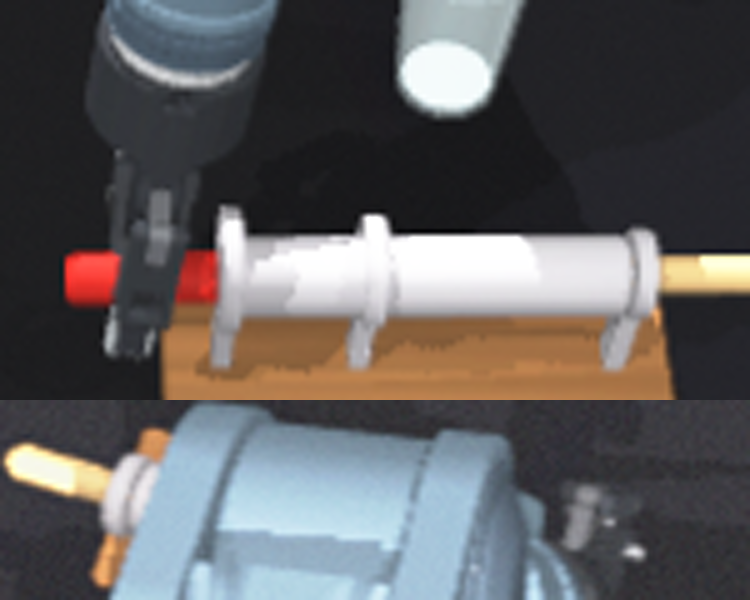

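{"api": "apply_moves", "payload": {
  "targets": [
    [0,-0.05,0.3,0,1],
    [0,-0.05,0.5,0,1],
    [0,0,0.8,0,1],
    [0,0,0.8,0,1],
    [-0.2,-0.6,0.6,0,1],
    [-0.2,-0.7,0.3,0,1],
    [-0.2,-0.8,0,0,1],
    [-0.2,-0.8,0,0,1]
  ]
}}

```text
clock: 22.2
tool_pos: [0.4606, -0.1789, 0.2574]
eef_rot: [[0.055, 0.284, 0.957], [-0.151, 0.95, -0.273], [-0.987, -0.129, 0.095]]
wrist_force: [0.7, 0.0, -0.4]
finger_gap: 0.0851
```

{"api": "apply_moves", "payload": {
  "targets": [
    [0,-0.8,0,0,1],
    [0,-0.8,0,0,1],
    [0,-0.8,0,0,1],
    [0,0,0,0,1],
    [0,0,0,0,1]
  ]
}}

```text
clock: 22.7
tool_pos: [0.4582, -0.3085, 0.2588]
eef_rot: [[0.057, 0.291, 0.955], [-0.154, 0.948, -0.28], [-0.986, -0.131, 0.099]]
wrist_force: [0.4, -0.3, 0.4]
finger_gap: 0.0854
```

```bash
python3 meas.py 20 0;python3 a5.py 20 .1 288,302,320,330,370,386 218,230
python3 - <<'E'
import cv2,numpy as np
a=cv2.imread('pics/scene_20.png')[60:310,220:460];b=cv2.imread('pics/top_20.png')[70:290,100:300]
cv2.imwrite('pics/z20.png',np.hstack([cv2.resize(x,(400,400),interpolation=2) for x in(a,b)]))
E
```

```text
scene 0.93 1712 262 404 161 178
top 0.95 1574 122 250 175 219
top 0.3 857 129 165 101 139
22.9 tcp along/lat/z -0.3243923223717464 -0.03255641001646223 0.2589948492301938 yaw -16.14795718575633 tilt u,n -0.13263147162099914 -0.09712071765167041 F [-0.3697  0.6801 -0.3893] M [ 0.0677  0.0622 -0.007 ] gap 0.08548870271766304
[0.5417 0.1102 0.0803] [74.3963  1.4291] 96.05015236725548
nose along 0.2696239589980425 lat -0.00035035340663077535 z 0.08456473509264804
shoulder along 0.19962395914570458 lat -0.00034580668289518196 z 0.082818998070961
mid along 0.09962395935665047 lat -0.0003393113632728516 z 0.08032508803997951
grip along 0.05962395944102881 lat -0.0003367132354238772 z 0.07932752402758692
tail along -0.07537604027419424 lat -0.0003279445539337497 z 0.0759607454857619
```

View pics/z20.png

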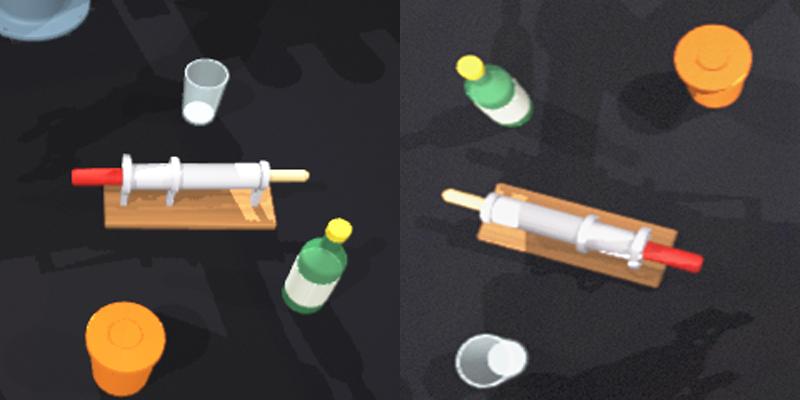

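The final fit puts the shoulder 199.6 mm past the large ring's near face, against 200 mm when home. The barrel sits against the small ring, only the red handle sticks out, and the three bystanders still stand where they were. I'm handing the job in.

```bash
python3 -c "
from h import *
a=cv2.imread('pics/top0.png').astype(int);b=cv2.imread('pics/top_20.png').astype(int)
d=abs(a-b).sum(2)
for n,(x0,x1,y0,y1) in dict(tumbler=(122,170,250,290),canister=(232,280,80,135),soap=(125,170,95,145)).items(): print(n,(d[y0:y1,x0:x1]>80).sum())
print(bot.finish_job())"
```

```text
tumbler 0
canister 1095
soap 70
the job is handed in; nothing more can be done
None
```

Run:
```python
import cv2,numpy as np
r=[]
for f in('top0','top_13','top_20'):
    r.append(cv2.resize(cv2.imread(f'pics/{f}.png')[75:150,120:290],None,fx=4,fy=2.6,interpolation=2))
cv2.imwrite('pics/z21.png',np.vstack(r))
for f in('top0','top_20','scene0','scene_20'):
    h=cv2.cvtColor(cv2.imread(f'pics/{f}.png'),cv2.COLOR_BGR2HSV)
    m=((h[...,0]>8)&(h[...,0]<28)&(h[...,1]>200)&(h[...,2]>120)).astype(np.uint8)
    n,_,st,c=cv2.connectedComponentsWithStats(m);i=[(st[k,4],c[k].round(1).tolist(),st[k,:4].tolist()) for k in range(1,n) if st[k,4]>300];print(f,i)
```

```text
top0 []
top_20 []
scene0 [(np.int32(509), [291.7, 295.7], [272, 275, 46, 32])]
scene_20 [(np.int32(2037), [294.2, 276.0], [272, 249, 47, 58])]
```

View pics/z21.png

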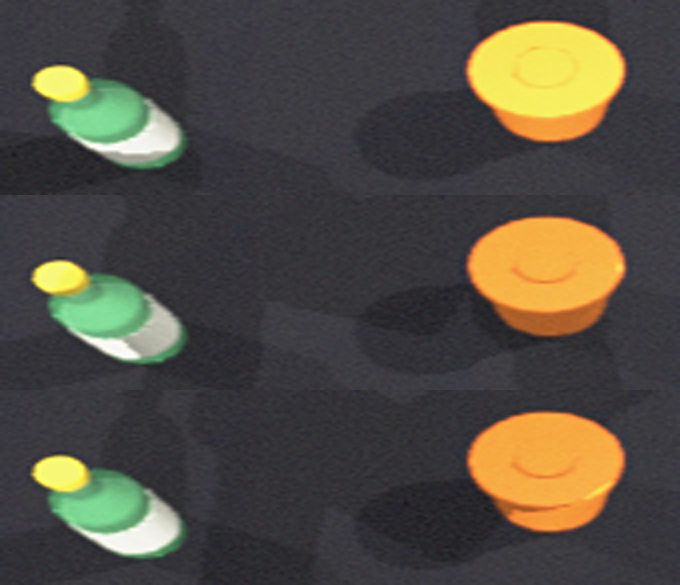

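The rolling pin is home in its rack, and I handed the job in at about 23 s of the 58 s allowed.

- **What I did:** I gripped the barrel 40 mm behind its middle and passed the slim end through the large and middle rings. I let it rest there, let go and drew the arm clear. Then I took it by the red handle and slid it on until the small ring stopped the barrel. At the stop the wrist force was about 20 N and the arm no longer moved forward. I opened the gripper and moved the arm away.
- **Final position:** The last camera fit put the barrel's front end 199.6 mm past the large ring's near face, against 200 mm when home. It was within 1 mm of the rack's axis sideways. The pictures show only the red handle sticking out in front.
- **Bystanders:** The tumbler, canister and soap bottle have the same outlines in the first and last pictures.
    - My pixel comparison flagged the canister (1095 changed pixels) and, slightly, the soap bottle (70).
    - I ran it in the same script as the hand-in, so I only looked at the flagged pictures afterwards. They show the light on the canister's lid changing, which I take to be the arm's shadow, and no movement.
- **Disagreements:** The two cameras differed by 3 to 5 mm along the pin's axis at the start, and the fitted rack height was about 3 mm low. I allowed for both during insertion.
- **Gripper tilt:** The gripper drifted to about 9° off vertical by the end, which the moves could not correct. I saw no sign that it touched anything it shouldn't.

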